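# Lift a shoe last off its jack pin and hold it level over the catch tray

### The job

Take the blue shoe last by its waist, lift it straight up off the pin of its jack, and carry it, level and sole up all the way, to the aluminium catch tray. Finish while still holding it there in the gripper, steady and level, centred over the tray and lengthwise along it, with its underside about 10 cm above the tray, ready for its sole to be brushed clean. Do not let it touch the tray, and leave the orange last, the tape, the glue jar and the hammer undisturbed.

Things in the scene. Friction and masses are not known exactly. Their poses are not given: they have to be found in the camera images.
- blue_last: Blue plastic shoe last (foot form) upside down on a jack: flat sole (round steel plate at the heel) up, toe within 0.6 rad of +x. 190 mm long, 90 high, 0.3 to 0.52 kg. Origin: centre of the socket mouth in its flat underside; x to the toe (ends at 124 mm; heel at -66), y across, z up (sole at 90). Socket 16 mm square, 34 deep: it turns freely on the pin and must rise 30 mm to clear it
- blue_last_grip (a point): Point inside the blue last to grasp about: x = 15, y = 0, z = 68 mm in its frame, 22 mm below the sole, above the centre of mass. Here the waist (x = -12 to 42 mm) is 46 mm wide with parallel upright sides from z = 40 to 87 mm; below, it narrows to 28 mm at the underside. Close the fingers across it (along y) with about 50 N
- blue_last_ball (a point): Centre of the sole at the ball of the blue last, its widest part: 68 mm wide; x = 74, y = 0, z = 90 mm in its frame. The heel is 54 mm wide. Beyond x = 50 mm the underside slopes up to the thin toe
- orange_last: Bystander: orange plastic last of exactly the same shape and frame as the blue one, standing on the other jack; its sole is 170 mm above the bench
- orange_last_ball (a point): The same point on the orange last: centre of its sole at the ball, x = 74, y = 0, z = 90 mm in its frame; it too turns freely on its pin if brushed
- jack_a: The fixed dark steel jack that carries the blue last. Origin: centre of its foot on the bench, z up. Foot 96 mm across, 14 thick; post 32 mm across; round shoulder plate 64 mm across with its top at z = 80 mm, on which the last's underside rests; above it a round upright pin 12 mm across, 30 mm long (tip at z = 110 mm)
- jack_b: The other jack, fixed and identical; it carries the orange last
- tray: Fixed shallow aluminium catch tray, 260 mm long (x) by 140 (y), 20 high, walls and floor 3 mm. Origin: centre of its underside on the bench; x along its length, within 0.4 rad of world x; z up. The jacks and the tray stand side by side along y in any order, 220 to 330 mm between neighbours: the way to the tray may lead over the orange last
- tape: Bystander: loose cream roll of masking tape lying flat, 110 mm across, 30 mm high; origin at the centre of its underside
- glue_jar: Bystander: loose amber glass jar with a yellow cap, 68 mm across, 85 mm high; origin at the centre of its underside
- hammer: Bystander: loose hammer lying on the bench, 260 mm long, along its x, head at +x; origin near the middle of its underside
Things that resemble listed ones, but are neither listed nor needed, are in the scene too. What is meant by the blue_last is not brown or purple, and is the larger of those in its own colour.

How it is judged:
By the outcome, as a careful person would: the job done as asked, in the order asked, and still so for the second after the job is handed in, while the arm keeps its last pose, push and grip.
It also fails if it takes over 48 s, if anything falls off the work surface, if the arm or the gripper's body presses on something with over 40 N, if the wrist force passes 120 N, or if a joint passes its speed limit or range.

### The arm

A 7-joint arm with a two-finger parallel gripper is mounted at the origin on the work surface. World frame = base frame: x ahead of the robot, y to its left, z up, the work surface at z = 0. Lengths are in m, angles in rad, forces in N, time in s.
With the tool pointing down it reaches from about 0.4 to 0.85 m from the base axis. Payload 10.4 kg.
Tool frame: the origin (TCP) lies at the very end of the fingers, on their centre line; the grasp point (between the pads) lies 19 mm behind it; z points along the fingers, y is the line along which they close (so a half turn about z gives the same grasp; the last joint's range is limited). The gripper opens to 85 mm and grips with 20 to 120 N. Pads are 22 mm wide; open, the fingers measure 114 mm over their backs; the gripper's body (76 mm by 85 mm) begins 54 mm behind the grasp point. The pads swing forward as they close: fully open they stand 13 mm farther back than shut.
Start: joints at [-1.333, 0.332, -0.065, 1.46, 0.022, 1.35, -0.088], TCP at [0.161, 0.604, 0.209] pointing down, gripper open.
Joint ranges: [-2.6, 2.6], [-0.5, 2.12], [-1.47, 1.34], [0.16, 2.42], [-1.27, 4.41], [0.06, 2.06], [-2.6, 2.6]. Speed limits (rad/s): [2.22, 2.22, 2.79, 2.79, 3.14, 3.14, 3.14].

### API

Orientations are given as a unit quaternion [x, y, z, w].
In Python, from workcell import * gives the robot as it stands. The module is installed in compiled form; this text tells all that it offers.
- The arm moves only by the tool carry_out, never from a script. Its argument "motion" is a list of rows, each an object with "xyz": the shift along the tool's x, y, z in m, a list of three; "angular": the turn, a rotation vector about the tool's x, y, z in degrees, a list of three. A call has 1 to 12 rows; each row is the pose to reach, as a shift and turn from the pose commanded when the call began, along the tool's axes at that moment; what a row does not reach only later rows make up. A row lasts 1/10 s, in which the tool goes at most 50 mm and 8.59 degrees, less where a joint would pass 70% of its speed; a pose out of reach is approached as far as the arm can. A call with a gripper value outside its range is refused whole. "hand" is the opening, from 0 (shut) to 1 (fully open), set as the call begins (left out, the last holds). The fingers move at their own pace and stop on an object; "grip_force" is the grip in N (left out, the last holds). Time passes only in rows, so rows that repeat a pose let the fingers close. It gives the time, the measured TCP pose, the force, the opening and the grip force at its end, in the units of the state.
- get_obs(): the state, without advancing time (a new reading comes with each control period).
- camera(name): name is "scene" or "top" or "wrist"; returns a dict with "img" (384x512x3 uint8, red, green, blue), "fx", "fy", "cx", "cy" (pixels), "extrinsics" (4x4, takes a point from camera to world coordinates). Camera axes: x right, y up, looking along -z (the intrinsics and any distortion apply to the point x, -y, -z); pixel columns grow to the right and rows downward; lengths in m; the calibration is good to about 2 mm. A picture is of the moment at which its call begins. There is no depth.
- hand_in(): hands the job in; it is judged then, once.
The state is a dict: "clock": time; "joint_pos": joint angles; "joint_velocities": joint speeds; "tau": joint torques, N m; "position": TCP position; "ee_rot": TCP orientation; "ft_force": force on the tool from outside, world axes, zero at the start; "torque": the same for the moment, N m; "grip_width": opening from 0.0 (shut) to 1.0 (fully open); "grasp_force": force on a finger pad.
Only numpy, scipy, OpenCV 4.12 (cv2) and the standard library are available. Lean on these libraries where they do the work, as an engineer would, in place of code of your own. Each camera call takes 0.05 s, during which the arm holds its last target. There are 200 camera calls.

## Working session

There is one attempt and no reset: what is moved stays moved. The work goes in short steps, Python scripts to look and compute and a tool call to move; the robot and the scene stay as the last step left them, time stands still between calls to the robot, and variables do not carry over. Pictures are saved under pics/ and viewed, at most 10 in all, crops included, and the job is handed in when it is done.

Besides the shell and the picture viewer there is one more tool, called after "Emit:" in YAML: its name, and indented under it one key for each argument. carry_out: Moves the arm, as the interface text tells. Its arguments: {"type":"object","properties":{"motion":{"type":"array"},"hand":{"type":"number"},"grip_force":{"type":"number"}},"required":["motion"]}

```bash
mkdir -p pics; python3 - <<'E'
from workcell import *
import cv2,pickle,numpy as np
o=get_obs();print({k:np.round(v,3) for k,v in o.items()})
C={n:camera(n) for n in("scene","top","wrist")}
pickle.dump(C,open('c0.pkl','wb'))
for n,c in C.items():
    print(n,[k for k in c],c['fx'],c['fy'],c['cx'],c['cy']);print(np.round(c['extrinsics'],3))
    cv2.imwrite(f'pics/{n}0.png',cv2.resize(c['img'][...,::-1],(800,600)))
E
```

```text
{'clock': np.float64(0.0), 'joint_pos': array([-1.333,  0.333, -0.065,  1.461,  0.022,  1.35 , -0.089]), 'joint_velocities': array([-0.001,  0.   ,  0.   , -0.002, -0.001,  0.001, -0.   ]), 'tau': array([-1.0000e-03, -6.2546e+01,  4.9000e-02, -3.9160e+01,  1.6000e-02,
        1.0000e-02, -0.0000e+00]), 'position': array([0.161, 0.603, 0.208]), 'ee_rot': array([ 0.13 ,  0.992, -0.001, -0.   ]), 'ft_force': array([0.454, 1.152, 0.252]), 'torque': array([ 0.002, -0.03 ,  0.009]), 'grasp_force': np.float64(0.0), 'grip_width': np.float64(1.001)}
scene ['img', 'fx', 'fy', 'cx', 'cy', 'extrinsics'] 421.0135273897557 421.0135273897557 252.2507414545016 196.45268714257335
[[-0.482 -0.625  0.614  1.407]
 [ 0.876 -0.352  0.33   0.549]
 [ 0.01   0.697  0.717  1.134]
 [ 0.     0.     0.     1.   ]]
top ['img', 'fx', 'fy', 'cx', 'cy', 'extrinsics'] 404.9102779229045 404.9102779229045 252.3255568540772 189.9636077028868
[[ 0.026  0.995 -0.095  0.4  ]
 [-1.     0.027  0.009  0.099]
 [ 0.011  0.094  0.995  1.782]
 [ 0.     0.     0.     1.   ]]
wrist ['img', 'fx', 'fy', 'cx', 'cy', 'extrinsics'] 288.8556274074431 288.8556274074431 256.8990294763783 193.6475975220834
[[ 0.259 -0.917 -0.303  0.083]
 [ 0.966  0.245  0.083  0.624]
 [-0.001 -0.314  0.949  0.371]
 [ 0.     0.     0.     1.   ]]
```

View pics/top0.png

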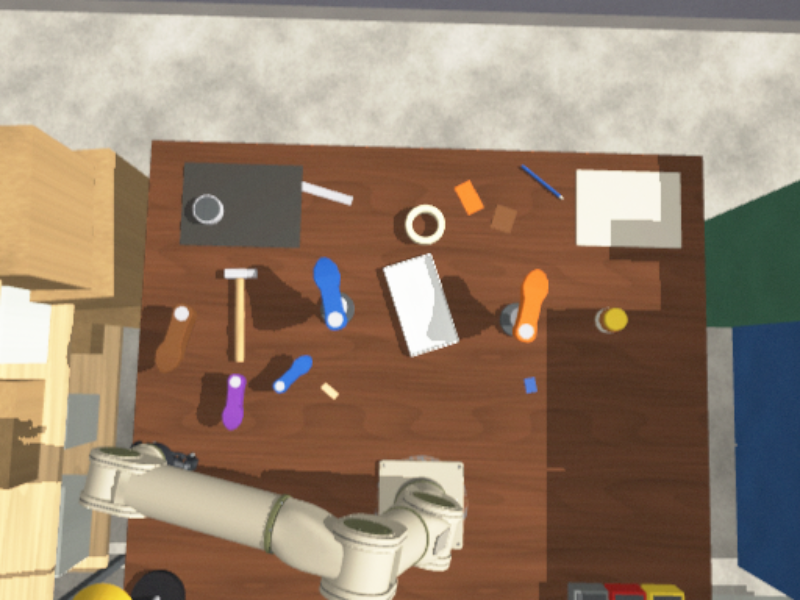

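View pics/scene0.png

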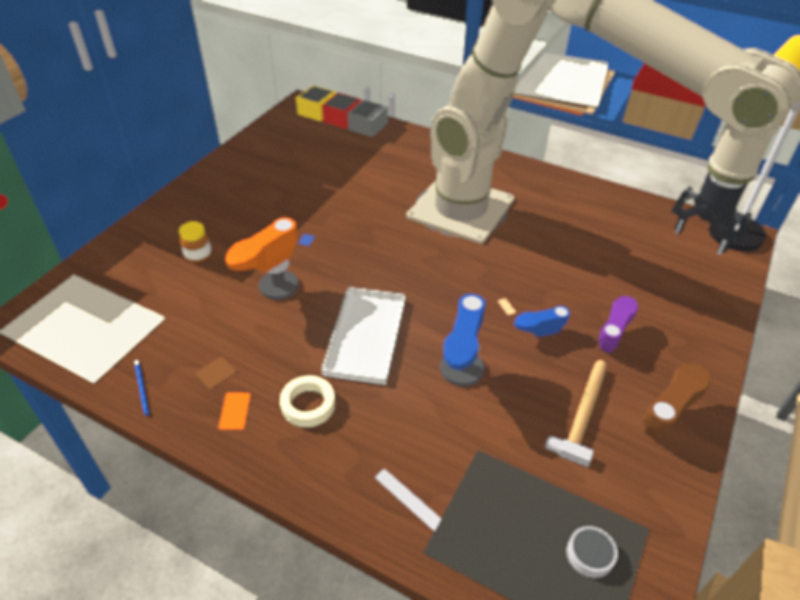

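The top picture (800x600) shows two blue lasts. One is at (330,295) on a dark jack. The other, at (293,373), is smaller and lies on the bench. The one on the jack fits because it is larger and mounted. The tray (420,305) is right next to it, with orange beyond at (530,305), so the route does not cross the orange last. The scene view agrees: blue at (463,330), tray at (367,335), hammer at (580,415). Next I'll measure and confirm the blue last in a crop.

```bash
cat > h.py <<'E'
import numpy as np,cv2,pickle
def ray(c,uv):
    uv=np.atleast_2d(uv).astype(float);E=c['extrinsics']
    d=np.c_[(uv[:,0]-c['cx'])/c['fx'],-(uv[:,1]-c['cy'])/c['fy'],-np.ones(len(uv))]@E[:3,:3].T
    return E[:3,3],d
def plane(c,uv,z):
    o,d=ray(c,uv);return o+d*((z-o[2])/d[:,2])[:,None]
def tri(c1,p1,c2,p2):
    o1,d1=ray(c1,p1);o2,d2=ray(c2,p2);A=np.c_[d1[0],-d2[0]]
    s=np.linalg.lstsq(A,o2-o1,rcond=None)[0];a=o1+s[0]*d1[0];b=o2+s[1]*d2[0]
    return (a+b)/2,np.linalg.norm(a-b)
def blobs(m,amin=60):
    n,l,s,c=cv2.connectedComponentsWithStats(m.astype(np.uint8))
    return [(s[i,4],c[i],(l==i)) for i in range(1,n) if s[i,4]>amin]
def hsv(c): return cv2.cvtColor(c['img'],cv2.COLOR_RGB2HSV)
def blue(c):
    h=hsv(c);return (h[...,0]>100)&(h[...,0]<125)&(h[...,1]>140)&(h[...,2]>70)
def near(c,uv,m,amin=20):
    return min(blobs(m,amin),key=lambda b:np.hypot(*(b[1]-uv)))
def axis(P):
    r=cv2.minAreaRect((P[:,:2]*1000).astype(np.float32));b=cv2.boxPoints(r)/1000
    e=[b[1]-b[0],b[2]-b[1]];L=[np.linalg.norm(x) for x in e];i=int(np.argmax(L));u=e[i]/L[i]
    if u[0]<0:u=-u
    return np.array(r[0])/1000,u,max(L),min(L)
def cont(m):
    return max(cv2.findContours(m.astype(np.uint8),cv2.RETR_EXTERNAL,cv2.CHAIN_APPROX_NONE)[0],key=len)[:,0]
def white(c):
    h=hsv(c);return (h[...,1]<45)&(h[...,2]>180)
E
python3 - <<'E'
from h import *
C=pickle.load(open('c0.pkl','rb'));T,S=C['top'],C['scene']
k=1.5625
for n,c,g,hg in(('top',T,(330,295),(335,319)),('scene',S,(463,330),(472,302))):
    b=near(c,np.array(g)/k,blue(c));w=near(c,np.array(hg)/k,white(c))
    print(n,b[:2],w[:2]); c['w']=w[1]
    if n=='top':
        m=cv2.convexHull(cont(b[2]|w[2]))[:,0]
        for z in(.165,.17,.175):
            a=axis(plane(c,m,z));ang=np.arctan2(a[1][1],a[1][0]);print(z,a,ang,'origin',a[0]-a[1]*.029)
        for q in blobs(blue(c)):print('blob',q[0],q[1])
p,e=tri(T,T['w'],S,S['w']);print('heel plate',p,e)
# orange heel
w1=near(T,np.array((526,331))/k,white(T));w2=near(S,np.array((285,225))/k,white(S));print('orange heel',tri(T,w1[1],S,w2[1]))
# tray
t=near(T,np.array((415,305))/k,(hsv(T)[...,1]<60)&(hsv(T)[...,2]>110));print('tray',t[:2])
a=axis(plane(T,cont(t[2]),.02));print(a,np.arctan2(a[1][1],a[1][0]))
t2=near(S,np.array((365,335))/k,(hsv(S)[...,1]<60)&(hsv(S)[...,2]>110));print(t2[:2])
a2=axis(plane(S,cont(t2[2]),.02));print('scene tray',a2,np.arctan2(a2[1][1],a2[1][0]))
cr=[cv2.resize(T['img'][150:265,140:255],(400,400),interpolation=2),cv2.resize(S['img'][180:260,270:370],(400,400),interpolation=2)]
cv2.imwrite('pics/crop.png',np.hstack(cr)[...,::-1])
E
```

```text
top (np.int32(489), array([210.39468303, 184.03271984])) (np.int32(67), array([214.11940299, 204.        ]))
0.165 (array([0.56005145, 0.25310675]), array([0.9829349 , 0.18395382], dtype=float32), np.float32(0.18628131), np.float32(0.0652382)) 0.18500741 origin [0.53154634 0.24777209]
0.17 (array([0.55955804, 0.25263104]), array([0.98293495, 0.18395373], dtype=float32), np.float32(0.18570529), np.float32(0.06503647)) 0.18500732 origin [0.53105293 0.24729638]
0.175 (array([0.55906464, 0.25215533]), array([0.9829349, 0.1839539], dtype=float32), np.float32(0.1851295), np.float32(0.064834744)) 0.18500748 origin [0.53055953 0.24682067]
blob 489 [210.39468303 184.03271984]
blob 6796 [491.50676869 288.89905827]
blob 197 [189.38071066 236.8071066 ]
scene (np.int32(636), array([296.24213836, 216.43710692])) (np.int32(71), array([301.84507042, 193.6056338 ]))
heel plate [0.49293165 0.23719492 0.17013511] 0.0027821975037423444
orange heel (array([ 0.47510351, -0.25045055,  0.17020168]), np.float64(0.0029170542870289823))
tray (np.int32(1976), array([268.98279352, 194.66396761]))
(array([0.5504657 , 0.01051161]), array([0.9458102 , 0.32471994], dtype=float32), np.float32(0.26352853), np.float32(0.14444041)) 0.3307156
(np.int32(2439), array([233.08774088, 214.98400984]))
scene tray (array([0.55509277, 0.01650112]), array([0.9473811 , 0.32010788], dtype=float32), np.float32(0.28044382), np.float32(0.14900792)) 0.32584336
```

View pics/crop.png

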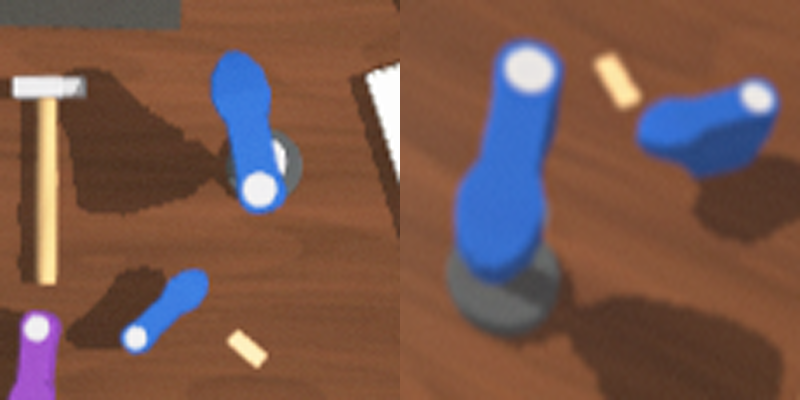

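The crop confirms it. The left half (top view) shows the large blue last on the dark jack, heel plate near (260,190) and toe towards +x. The small blue one lies on the bench at (165,310). Next I'll work out the hover move.

```bash
cat > go.py <<'E'
import numpy as np
from scipy.spatial.transform import Rotation as R
def delta(p,yaw,obs):
    x=-np.array([np.cos(yaw),np.sin(yaw),0]);z=np.array([0,0,-1.]);y=np.cross(z,x)
    G=R.from_matrix(np.c_[x,y,z]);Q=R.from_quat(obs['ee_rot'])
    return np.round(Q.inv().apply(np.array(p)-obs['position']),4),np.round((Q.inv()*G).as_rotvec(degrees=True),2)
E
python3 - <<'E'
from workcell import *
from go import *;from h import *
o=get_obs()
print(delta((.546,.250,.33),.185,o))
C=pickle.load(open('c0.pkl','rb'));T,S=C['top'],C['scene']
for c in(T,S):
    h=hsv(c);t=near(c,(269,195) if c is T else (233,215),(h[...,1]<60)&(h[...,2]>110))
    q=cv2.boxPoints(cv2.minAreaRect(cont(t[2]).astype(np.float32))) if c is T else cv2.approxPolyDP(cv2.convexHull(cont(t[2])),8,True)[:,0]
    print(np.round(q,1).tolist()); print(np.round(plane(c,q,.02),3).tolist())
E
```

```text
(array([-0.4631, -0.2425, -0.1214]), array([-6.000e-02, -1.000e-02, -2.554e+01]))
[[244.3000030517578, 170.89999389648438], [275.70001220703125, 160.89999389648438], [293.79998779296875, 218.3000030517578], [262.3999938964844, 228.1999969482422]]
[[0.651, 0.121, 0.02], [0.699, -0.016, 0.02], [0.449, -0.099, 0.02], [0.402, 0.036, 0.02]]
[[223, 184], [259, 189], [245, 246], [206, 239]]
[[0.45, -0.092, 0.02], [0.407, 0.04, 0.02], [0.665, 0.126, 0.02], [0.704, -0.003, 0.02]]
```

Emit:
carry_out:
  motion:
    - {"xyz":[0,0,-0.05],"angular":[0,0,0]}
    - {"xyz":[-0.02,-0.01,-0.1],"angular":[0,0,-3]}
    - {"xyz":[-0.463,-0.2425,-0.121],"angular":[0,0,-25.5]}
    - {"xyz":[-0.463,-0.2425,-0.121],"angular":[0,0,-25.5]}
    - {"xyz":[-0.463,-0.2425,-0.121],"angular":[0,0,-25.5]}
    - {"xyz":[-0.463,-0.2425,-0.121],"angular":[0,0,-25.5]}
    - {"xyz":[-0.463,-0.2425,-0.121],"angular":[0,0,-25.5]}
    - {"xyz":[-0.463,-0.2425,-0.121],"angular":[0,0,-25.5]}
    - {"xyz":[-0.463,-0.2425,-0.121],"angular":[0,0,-25.5]}
    - {"xyz":[-0.463,-0.2425,-0.121],"angular":[0,0,-25.5]}
    - {"xyz":[-0.463,-0.2425,-0.121],"angular":[0,0,-25.5]}
    - {"xyz":[-0.463,-0.2425,-0.121],"angular":[0,0,-25.5]}
  hand: 1
  grip_force: 50

```text
clock: 1.35
position: [0.5424, 0.2529, 0.3297]
ee_rot: [-0.092, 0.996, 0.0, 0.0]
ft_force: [0.7, 0.8, 0.4]
grip_width: 0.998
grasp_force: 0.0
```

```bash
python3 - <<'E'
from workcell import *
from go import *;from h import *
c=camera('wrist');o=get_obs();pickle.dump((c,o),open('w1.pkl','wb'))
print(o['position'],o['joint_pos'])
b=max(blobs(blue(c)),key=lambda q:q[0]);m=cont(b[2])
print(b[:2],m.min(0),m.max(0))
cv2.imwrite('pics/w1.png',c['img'][...,::-1])
E
```

```text
[0.54801882 0.24436143 0.32944806] [-0.69773289  0.2418222   0.250581    1.33662091 -0.05460786  1.57003002
  1.29095938]
(np.int32(5272), array([254.96377086, 186.06088771])) [228  99] [283 252]
```

View pics/w1.png

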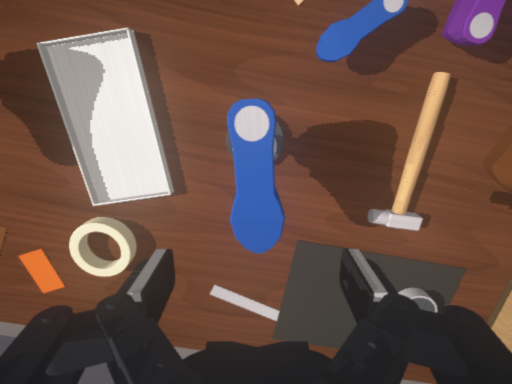

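The wrist view shows the blue last with its heel plate at (252,123) and toe end at (257,250). The tray rim is clear at upper left, with corners near (40,45), (130,30), (170,193) and (95,205). Refining both from this view.

```bash
python3 - <<'E'
from go import *;from h import *
c,o=pickle.load(open('w1.pkl','rb'));C=pickle.load(open('c0.pkl','rb'));T,S=C['top'],C['scene']
b=max(blobs(blue(c)),key=lambda q:q[0]);w=near(c,(252,123),white(c))
m=cv2.morphologyEx((b[2]|w[2]).astype(np.uint8),cv2.MORPH_CLOSE,np.ones((5,5)))
ct=cont(m);P=plane(c,ct,.17);a=axis(P);print('sole',a,np.arctan2(a[1][1],a[1][0]),'org',a[0]-a[1]*.029)
# midline: centre across y versus x in the axis frame
u=a[1];v=np.array([-u[1],u[0]]);X=np.c_[(P[:,:2]-a[0])@u+.029,(P[:,:2]-a[0])@v]
for x in(-.05,-.04,-.01,.0,.015,.03,.04,.074,.09):
    s=X[abs(X[:,0]-x)<.002,1];print(x,round(s.min()*1e3,1),round(s.max()*1e3,1))
wt=near(T,(214,204),white(T));ws=near(S,(302,193.6),white(S))
print('heel',plane(c,w[1],.17),tri(c,w[1],T,wt[1]),tri(c,w[1],S,ws[1]))
h=hsv(c);t=near(c,(105,115),(h[...,1]<60)&(h[...,2]>110)&(np.arange(512)<200),500)
q=cv2.approxPolyDP(cv2.convexHull(cont(t[2])),8,True)[:,0];print(t[0],q.tolist());Q=plane(c,q,.02);print(Q.round(3).tolist())
a=axis(plane(c,cont(t[2]),.02));print('tray',a,np.arctan2(a[1][1],a[1][0]))
E
```

```text
sole (array([0.55345239, 0.25469366]), array([0.983245  , 0.18228896], dtype=float32), np.float32(0.18334027), np.float32(0.06320532)) 0.1833139 org [0.52493829 0.24940728]
-0.05 -31.2 17.3
-0.04 -31.5 18.5
-0.01 -26.8 16.9
0.0 -26.0 17.0
0.015 -25.2 18.4
0.03 -24.4 18.7
0.04 -23.4 21.2
0.074 -31.5 31.6
0.09 -28.2 29.5
heel [[0.48883349 0.23640316 0.17      ]] (array([0.49242656, 0.23689203, 0.15163283]), np.float64(0.004319825694423284)) (array([0.4889844 , 0.23683109, 0.16647076]), np.float64(0.0009254223721412397))
15595 [[126, 27], [173, 191], [92, 205], [37, 43]]
[[0.401, 0.034, 0.02], [0.638, 0.124, 0.02], [0.689, -0.013, 0.02], [0.446, -0.094, 0.02]]
tray (array([0.54456726, 0.01506386]), array([0.9459566 , 0.32429338], dtype=float32), np.float32(0.25996405), np.float32(0.148406)) 0.33026463
```

```bash
cat > m.py <<'E'
from workcell import *
from go import *;from h import *
def sole(c,hp,g,z=.17):
    w=near(c,hp,white(c));b=near(c,g,blue(c),200)
    m=cv2.morphologyEx((b[2]|w[2]).astype(np.uint8),cv2.MORPH_CLOSE,np.ones((5,5)))
    P=plane(c,cont(m),z)[:,:2];ctr,u,L,_=axis(P)
    for _ in range(4):
        v=np.array([-u[1],u[0]]);x=(P-ctr)@u;y=(P-ctr)@v
        bx=np.arange(x.min()+.015,x.max()-.02,.004);mid=[]
        for t in bx:
            s=y[abs(x-t)<.003]; mid.append((s.min()+s.max())/2)
        k=np.polyfit(bx,mid,1);ctr=ctr+v*k[1];u=u+v*k[0];u=u/np.linalg.norm(u)
        x=(P-ctr)@u;ctr=ctr+u*(x.min()+x.max())/2
    L=np.ptp((P-ctr)@u)
    return dict(org=(ctr-u*.029).round(4),yaw=np.arctan2(u[1],u[0]).round(4),L=L.round(4),heel=plane(c,w[1],z)[0].round(4),wuv=w[1])
E
python3 - <<'E'
from m import *
C=pickle.load(open('c0.pkl','rb'));T,S=C['top'],C['scene']
c=camera('wrist');o=get_obs();pickle.dump((c,o),open('w2.pkl','wb'));print(o['position'],o['joint_velocities'].round(4))
a=sole(T,(214,204),(210,184));b=sole(c,(252,123),(255,186));print(a);print(b)
s=near(S,(302,193.6),white(S))[1]
print(tri(T,a['wuv'],c,b['wuv']),tri(c,b['wuv'],S,s))
h=hsv(c);t=near(c,(105,115),(h[...,1]<60)&(h[...,2]>110)&(np.arange(512)<210),500)
a=axis(plane(c,cont(t[2]),.02));print('tray',a,np.arctan2(a[1][1],a[1][0]))
print(delta((.545,.25,.33),.22,o))
E
```

```text
[0.5458241  0.24715173 0.32928765] [-0.0619 -0.0247 -0.0876  0.029  -0.0222 -0.0006 -0.0829]
{'org': array([0.5319, 0.2435]), 'yaw': np.float64(0.2402), 'L': np.float64(0.1863), 'heel': array([0.4935, 0.2359, 0.17  ]), 'wuv': array([214.11940299, 204.        ])}
{'org': array([0.526 , 0.2451]), 'yaw': np.float64(0.2386), 'L': np.float64(0.1839), 'heel': array([0.4889, 0.2364, 0.17  ]), 'wuv': array([259.98128898, 118.95738046])}
(array([0.49212886, 0.23692168, 0.1546393 ]), np.float64(0.004453208715855214)) (array([0.48899123, 0.23685264, 0.1664622 ]), np.float64(0.0008883052971857648))
tray (array([0.54470483, 0.01508895]), array([0.9467713 , 0.32190713], dtype=float32), np.float32(0.26016784), np.float32(0.14813612)) 0.32774314
(array([ 0.0003,  0.0029, -0.0007]), array([-0.21,  0.05, -2.65]))
```

Emit:
carry_out:
  motion:
    - {"xyz":[0,0,0.03],"angular":[0,0,-2]}
    - {"xyz":[0.001,0.002,0.07],"angular":[0,0,-3.5]}
    - {"xyz":[0.001,0.002,0.1],"angular":[0,0,-3.5]}
    - {"xyz":[0.001,0.002,0.11],"angular":[0,0,-3.5]}
    - {"xyz":[0.001,0.002,0.11],"angular":[0,0,-3.5]}
    - {"xyz":[0.001,0.002,0.11],"angular":[0,0,-3.5]}
    - {"xyz":[0.001,0.002,0.11],"angular":[0,0,-3.5]}
    - {"xyz":[0.001,0.002,0.11],"angular":[0,0,-3.5]}
    - {"xyz":[0.001,0.002,0.11],"angular":[0,0,-3.5]}
    - {"xyz":[0.001,0.002,0.11],"angular":[0,0,-3.5]}

```text
clock: 2.45
position: [0.5401, 0.2564, 0.22]
ee_rot: [-0.122, 0.992, 0.0, 0.0]
ft_force: [-0.3, 0.4, -0.3]
grip_width: 0.997
grasp_force: 0.0
```

```bash
python3 - <<'E'
from m import *
S=pickle.load(open('c0.pkl','rb'))['scene']
c=camera('wrist');o=get_obs();pickle.dump((c,o),open('w3.pkl','wb'));print(o['position'],o['joint_velocities'].round(3),o['ee_rot'].round(4))
bb=max(blobs(blue(c)),key=lambda q:q[0]);print(bb[:2])
ww=[q[:2] for q in blobs(white(c))];print(ww)
cv2.imwrite('pics/w3.png',c['img'][...,::-1])
E
```

```text
[0.54000431 0.25632525 0.21985784] [-0.    -0.001  0.001  0.003 -0.001 -0.    -0.001] [-1.223e-01  9.925e-01  1.000e-04  2.000e-04]
(np.int32(10529), array([247.91794093, 220.89628645]))
[(np.int32(88), array([19.14772727,  1.64772727])), (np.int32(14334), array([ 82.80368355, 122.65473699])), (np.int32(2095), array([247.66778043, 136.5627685 ])), (np.int32(708), array([425.0960452 , 262.67655367])), (np.int32(80), array([ 72.2   , 278.5125])), (np.int32(330), array([204.3030303 , 334.15757576]))]
```

View pics/w3.png

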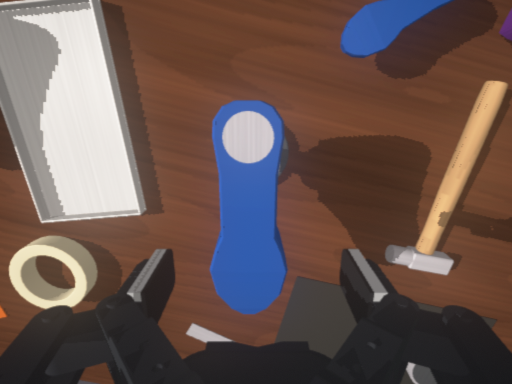

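The last sits sole-up in the middle of the wrist view, heel plate at (248,137) and toe at (250,310). The fingers are to the right of its axis, so I need to shift sideways.

```bash
python3 - <<'E'
from m import *
C=pickle.load(open('c0.pkl','rb'));T,S=C['top'],C['scene']
c,o=pickle.load(open('w3.pkl','rb'));c2,_=pickle.load(open('w2.pkl','rb'))
s=near(S,(302,193.6),white(S))[1]; hT=near(T,(214,204),white(T))[1]
h2=near(c2,(258,120),white(c2))[1]
a=sole(c,(247.7,136.6),(248,221));print(a)
print('heel: w3-top',tri(c,a['wuv'],T,hT),'w3-scene',tri(c,a['wuv'],S,s),'top-scene',tri(T,hT,S,s),'w3-w2',tri(c,a['wuv'],c2,h2))
for z in(.165,.17,.175):print(z,sole(c,(247.7,136.6),(248,221),z)['L'])
yaw=a['yaw'];g=a['org']+.015*np.array([np.cos(yaw),np.sin(yaw)]);print('grip',g,delta((*g,.22),yaw,o))
h=hsv(c);t=near(c,(83,122),(h[...,1]<60)&(h[...,2]>110)&(np.arange(512)<200),500);q=cv2.approxPolyDP(cv2.convexHull(cont(t[2])),6,True)[:,0];print(q.tolist(),plane(c,q,.02).round(3).tolist())
E
```

```text
{'org': array([0.5248, 0.2451]), 'yaw': np.float64(0.2396), 'L': np.float64(0.1818), 'heel': array([0.4887, 0.2363, 0.17  ]), 'wuv': array([247.66778043, 136.5627685 ])}
heel: w3-top (array([0.49394516, 0.23742792, 0.13922259]), np.float64(0.003358415379106909)) w3-scene (array([0.48898301, 0.23680981, 0.16647245]), np.float64(0.0009654390287928377)) top-scene (array([0.49293165, 0.23719492, 0.17013511]), np.float64(0.0027821975037423444)) w3-w2 (array([0.48910556, 0.23638746, 0.16669742]), np.float64(8.279526148656247e-05))
0.165 0.186
0.17 0.1818
0.175 0.1775
grip [0.53937149 0.24865971] (array([ 0.0025, -0.0073, -0.0001]), array([0.01, 0.02, 0.33]))
[[99, 0], [146, 209], [41, 222], [0, 106], [0, 2]] [[0.405, 0.046, 0.02], [0.635, 0.126, 0.02], [0.689, -0.011, 0.02], [0.545, -0.061, 0.02], [0.433, -0.058, 0.02]]
```

Emit:
carry_out:
  motion:
    - {"xyz":[-0.001,-0.004,0],"angular":[0,0,0.3]}
    - {"xyz":[-0.001,-0.008,0],"angular":[0,0,0.3]}
    - {"xyz":[-0.001,-0.008,0.01],"angular":[0,0,0.3]}
    - {"xyz":[-0.001,-0.008,0.025],"angular":[0,0,0.3]}
    - {"xyz":[-0.001,-0.008,0.04],"angular":[0,0,0.3]}
    - {"xyz":[-0.001,-0.008,0.055],"angular":[0,0,0.3]}
    - {"xyz":[-0.001,-0.008,0.07],"angular":[0,0,0.3]}
    - {"xyz":[-0.001,-0.008,0.082],"angular":[0,0,0.3]}
    - {"xyz":[-0.001,-0.008,0.09],"angular":[0,0,0.3]}
    - {"xyz":[-0.001,-0.008,0.091],"angular":[0,0,0.3]}
    - {"xyz":[-0.001,-0.008,0.091],"angular":[0,0,0.3]}
    - {"xyz":[-0.001,-0.008,0.091],"angular":[0,0,0.3]}

```text
clock: 3.7
position: [0.5433, 0.249, 0.1293]
ee_rot: [-0.12, 0.993, 0.0, 0.001]
ft_force: [-0.1, 1.3, 0.4]
grip_width: 1.001
grasp_force: 0.0
```

```bash
python3 - <<'E'
from m import *
c=camera('wrist');c=camera('wrist');o=get_obs();pickle.dump((c,o),open('w4.pkl','wb'));print(o['position'],o['ft_force'],o['ee_rot'].round(4),o['joint_velocities'].round(3))
print(delta((.5428,.248,.128),.239,o))
cv2.imwrite('pics/w4.png',c['img'][...,::-1])
E
```

```text
[0.54320249 0.24895407 0.12925122] [-0.34881401 -0.17133911  0.634562  ] [-1.198e-01  9.928e-01  3.000e-04  5.000e-04] [-0.001  0.001 -0.001  0.002 -0.    -0.002 -0.   ]
(array([ 0.0006, -0.0008,  0.0013]), array([0.02, 0.06, 0.06]))
```

View pics/w4.png

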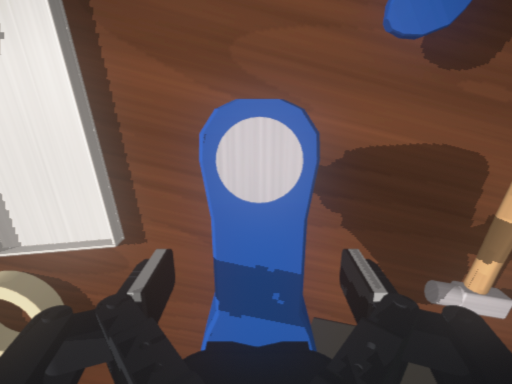

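The fingers straddle the waist evenly: inner edges at columns 172 and 342, last edges at 213 and 305. I'm closing the gripper.

Emit:
carry_out:
  motion:
    - {"xyz":[0,-0.001,0.001],"angular":[0,0,0]}
    - {"xyz":[0,-0.001,0.001],"angular":[0,0,0]}
    - {"xyz":[0,-0.001,0.001],"angular":[0,0,0]}
    - {"xyz":[0,-0.001,0.001],"angular":[0,0,0]}
    - {"xyz":[0,-0.001,0.001],"angular":[0,0,0]}
    - {"xyz":[0,-0.001,0.001],"angular":[0,0,0]}
    - {"xyz":[0,-0.001,0.001],"angular":[0,0,0]}
    - {"xyz":[0,-0.001,0.001],"angular":[0,0,0]}
    - {"xyz":[0,-0.001,0.001],"angular":[0,0,0]}
    - {"xyz":[0,-0.001,0.001],"angular":[0,0,0]}
    - {"xyz":[0,-0.001,0.001],"angular":[0,0,0]}
    - {"xyz":[0,-0.001,0.001],"angular":[0,0,0]}
  hand: 0
  grip_force: 50

```text
clock: 5.0
position: [0.5432, 0.2481, 0.128]
ee_rot: [-0.12, 0.993, 0.0, 0.0]
ft_force: [-0.4, 0.5, 5.4]
grip_width: 0.524
grasp_force: 52.3
```

Emit:
carry_out:
  motion:
    - {"xyz":[0,0,-0.003],"angular":[0,0,0]}
    - {"xyz":[0,0,-0.008],"angular":[0,0,0]}
    - {"xyz":[0,0,-0.014],"angular":[0,0,0]}
    - {"xyz":[0,0,-0.02],"angular":[0,0,0]}
    - {"xyz":[0,0,-0.027],"angular":[0,0,0]}
    - {"xyz":[0,0,-0.034],"angular":[0,0,0]}
    - {"xyz":[0,0,-0.042],"angular":[0,0,0]}
    - {"xyz":[0,0,-0.05],"angular":[0,0,0]}
    - {"xyz":[0,0,-0.057],"angular":[0,0,0]}
    - {"xyz":[0,0,-0.062],"angular":[0,0,0]}
    - {"xyz":[0,0,-0.065],"angular":[0,0,0]}
    - {"xyz":[0,0,-0.065],"angular":[0,0,0]}

```text
clock: 6.2
position: [0.5433, 0.2479, 0.193]
ee_rot: [-0.12, 0.993, 0.0, 0.0]
ft_force: [0.3, -0.6, -5.2]
grip_width: 0.529
grasp_force: 51.7
```

```bash
python3 - <<'E'
from m import *
C=pickle.load(open('c0.pkl','rb'))
c=camera('wrist');s=camera('scene');t=camera('top');o=get_obs();pickle.dump((c,s,t,o),open('w5.pkl','wb'));print(o['position'],o['ft_force'],o['torque'],o['ee_rot'].round(4),o['grip_width'],o['grasp_force'])
im=np.hstack([cv2.resize(c['img'],(400,300)),cv2.resize(s['img'][150:300,200:400],(400,300))]);cv2.imwrite('pics/w5.png',im[...,::-1])
b=near(c,(258,160),white(c))[1];a=near(s,(300,180),white(s))[1];print(b,a,tri(c,b,s,a))
print(o['joint_pos'].round(2))
# tray estimate from every view at z=.02, target deltas
E
```

```text
[0.54288501 0.24772868 0.19218278] [-0.08571796  0.33573882 -4.58960412] [-0.04633667 -0.00513246 -0.00487209] [-1.198e-01  9.928e-01 -1.000e-04 -3.000e-04] 0.5212069402150507 51.69877499341965
[256.68744749 161.60073937] [303.86956522 220.2173913 ] (array([0.51818724, 0.25375707, 0.0774289 ]), np.float64(0.024239263806859472))
[-0.69  0.28  0.22  1.58 -0.06  1.3   1.36]
```

View pics/w5.png

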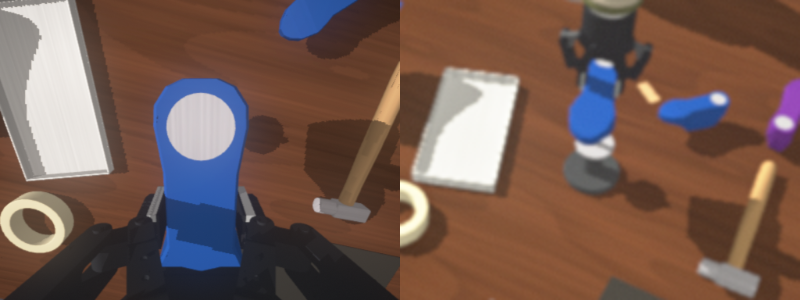

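The last is off the pin and held level: heel plate at (200,127) in the left half, pin clear in the right half. About 4.9 N of weight is on the wrist. Computing the carry next.

```bash
python3 - <<'E'
from m import *
c,s,t,o=pickle.load(open('w5.pkl','rb'))
h=plane(c,near(c,(257,161),white(c))[1],o['position'][2]+.0405)[0];u=np.array([np.cos(.239),np.sin(.239)]);d=h[:2]-o['position'][:2];print('heel rel tcp along/across',d@u,d@[-u[1],u[0]])
print(delta((.535,.0085,.193),.33,o))
E
```

```text
heel rel tcp along/across -0.05486842014267066 -0.00033144378649557077
(array([ 0.0645, -0.2305, -0.0008]), array([-0.  , -0.04, -5.15]))
```

Emit:
carry_out:
  motion:
    - {"xyz":[0.003,-0.01,0],"angular":[0,0,-0.2]}
    - {"xyz":[0.009,-0.032,0],"angular":[0,0,-0.7]}
    - {"xyz":[0.016,-0.057,0],"angular":[0,0,-1.3]}
    - {"xyz":[0.023,-0.083,0],"angular":[0,0,-1.9]}
    - {"xyz":[0.031,-0.11,0],"angular":[0,0,-2.5]}
    - {"xyz":[0.038,-0.137,0],"angular":[0,0,-3.1]}
    - {"xyz":[0.046,-0.163,0],"angular":[0,0,-3.7]}
    - {"xyz":[0.052,-0.187,0],"angular":[0,0,-4.2]}
    - {"xyz":[0.058,-0.207,0],"angular":[0,0,-4.7]}
    - {"xyz":[0.062,-0.222,0],"angular":[0,0,-5]}
    - {"xyz":[0.0645,-0.23,0],"angular":[0,0,-5.15]}
    - {"xyz":[0.0645,-0.2305,0],"angular":[0,0,-5.15]}

```text
clock: 7.55
position: [0.535, 0.007, 0.1926]
ee_rot: [-0.163, 0.987, -0.0, -0.0]
ft_force: [0.3, 0.1, -4.1]
grip_width: 0.523
grasp_force: 51.9
```

Emit:
carry_out:
  motion:
    - {"xyz":[0,0,0.003],"angular":[0,0,0]}
    - {"xyz":[0,0,0.009],"angular":[0,0,0]}
    - {"xyz":[0,0,0.016],"angular":[0,0,0]}
    - {"xyz":[0,0,0.023],"angular":[0,0,0]}
    - {"xyz":[0,0,0.028],"angular":[0,0,0]}
    - {"xyz":[0,0,0.03],"angular":[0,0,0]}
    - {"xyz":[0,0,0.03],"angular":[0,0,0]}
    - {"xyz":[0,0,0.03],"angular":[0,0,0]}
    - {"xyz":[0,0,0.03],"angular":[0,0,0]}
    - {"xyz":[0,0,0.03],"angular":[0,0,0]}

```text
clock: 8.55
position: [0.5354, 0.0086, 0.1628]
ee_rot: [-0.164, 0.986, 0.0, 0.0]
ft_force: [0.1, 0.1, -4.6]
grip_width: 0.524
grasp_force: 51.9
```

```bash
python3 - <<'E'
from m import *
c=camera('wrist');s=camera('scene');t=camera('top');o=get_obs();pickle.dump((c,s,t,o),open('w6.pkl','wb'));print(o['clock'],o['position'],o['ft_force'],o['torque'],o['ee_rot'].round(4),o['grip_width'],o['grasp_force'],o['joint_velocities'].round(3))
print(delta((.535,.0085,.163),.33,o))
im=np.hstack([cv2.resize(c['img'],(400,300)),cv2.resize(s['img'][130:280,150:350],(400,300))]);cv2.imwrite('pics/w6.png',im[...,::-1])
w=near(c,(257,161),white(c))[1];print(w)
E
```

```text
8.7 [0.53530155 0.00861846 0.16267238] [ 0.87968857  0.25644163 -4.62341812] [0.00819691 0.02023929 0.04075393] [-1.643e-01  9.864e-01  1.000e-04  1.000e-04] 0.5215663741600515 51.86866141855717 [ 0.001  0.002  0.     0.001 -0.001  0.002 -0.001]
(array([ 0.0003, -0.    , -0.0003]), array([0.01, 0.01, 0.  ]))
[256.80872764 161.64755058]
```

View pics/w6.png

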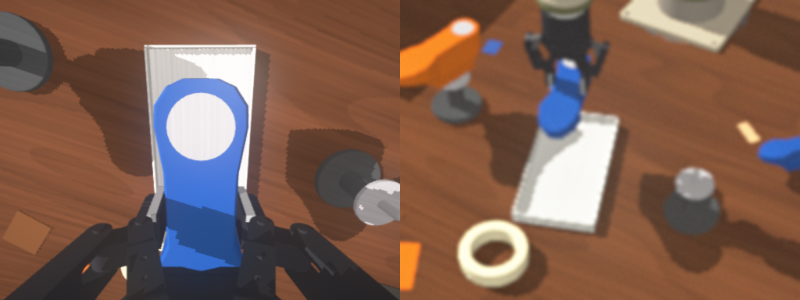

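The last is over the tray, lengthwise along it, heel plate at (200,127) and near rim spanning x=147 to 255 at y≈46. In the scene half the jack is empty and the tape and orange last are where they were. One numeric check of centring and level before handing in.

```bash
python3 - <<'E'
from m import *
c,s,t,o=pickle.load(open('w6.pkl','rb'));p=o['position'][:2];u=np.array([np.cos(.33),np.sin(.33)]);v=np.array([-u[1],u[0]])
q=plane(c,np.array([(147,46),(255,46),(201,46)])*1.28,.02)[:,:2];print('near rim along/across from TCP',[((x-p)@u,(x-p)@v) for x in q])
# level: heel plate height from wrist+scene, toe by top view outline
w=near(c,(257,161),white(c))[1]
ws=np.array([567,63])/2+[-200+150,130]+[0,0]
b=[q for q in blobs(white(s),8) if 225<q[1][0]<245 and 155<q[1][1]<172];print([(x[0],x[1]) for x in b])
for x in b:print(tri(c,w,s,x[1]))
tt=[q for q in blobs(blue(t),80)];print([(x[0],x[1].round(1)) for x in tt])
E
```

```text
near rim along/across from TCP [(np.float64(-0.11727462869559757), np.float64(-0.0665442638429965)), (np.float64(-0.11712174571523593), np.float64(0.06700437260819894)), (np.float64(-0.11719818993751416), np.float64(0.00022766779985050611))]
[(np.int32(13), array([234.15384615, 161.46153846]))]
(array([ 0.48672358, -0.01240142,  0.19496878]), np.float64(0.007861929579867828))
[(np.int32(6796), array([491.5, 288.9])), (np.int32(197), array([189.4, 236.8]))]
```

```bash
python3 -c "
from workcell import *
print(hand_in())"
```

```text
the job is handed in; nothing more can be done
None
```

I handed the job in at about 9 s of the 48 s allowed: the blue last is held level, sole up and lengthwise over the tray, centred to within a few millimetres by the wrist camera. Its underside should be about 9.5 cm above the rim, worked out from the arm's height rather than measured, and I saw nothing else disturbed.

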